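# Hold the sale clip open around the price card

## Robot

A 6-joint arm with a two-finger parallel gripper is mounted at the origin on the work surface. World frame = base frame: x ahead of the robot, y to its left, z up, the work surface at z = 0. Lengths are in m, angles in rad, forces in N, time in s.
With the tool pointing down it reaches from about 0.425 to 0.95 m from the base axis. Payload 3.5 kg.
Tool frame: the origin (TCP) lies midway between the tips of the shut fingers; the grasp point (between the pads) lies 19 mm behind it (ctrl.tcp_to_grasp is the distance from the TCP to the grasp point, in m); z points along the fingers, x is the direction in which the jaws open and shut, and the axes are right-handed (so a half turn about z gives the same grasp; the last joint's range is limited). The gripper opens to 85 mm and grips with 20 to 120 N. Pads are 22 mm wide; open, the fingers measure 114 mm over their backs; the gripper's body (76 mm by 85 mm) begins 54 mm behind the grasp point. The pads swing forward as they close: fully open they stand 13 mm farther back than shut.
Start: joints at [1.01, 0.286, 1.577, -0, 1.279, -0.15], TCP at [0.27, 0.619, 0.231] pointing down, gripper open.
Joint ranges: [-2.77, 2.77], [-0.9, 2.22], [0.21, 2.48], [-1.53, 4.67], [0.24, 2.81], [-2.84, 2.84]. Speed limits (rad/s): [2.79, 2.79, 3.14, 3.14, 3.14, 3.14].

## Interface

Orientations are given as a unit quaternion [x, y, z, w].
In Python, from plant import ctrl, cams, workorder, spotter gives the robot as it stands. The module is installed in compiled form; this text tells all that it offers.
- The arm moves only by the tool send_rows, never from a script. Its argument "motion" is one flat list of numbers, 5 for each row, row after row: the shift along the tool's x, y, z in cm, then the turn about the tool's z in rad, then the finger opening in cm, from 0 to 8.54. In form: [tx, ty, tz, spin, gripper, tx, ty, tz, spin, gripper, ...]. A call has 1 to 12 rows; each row shifts and turns the pose as measured when the row begins, along the tool's axes as they then stand; what a row does not reach is not made up. A row lasts 1/10 s, in which the tool goes at most 50 mm and 8.59 degrees, less where a joint would pass 70% of its speed; a pose out of reach is approached as far as the arm can. A call is refused whole if a number of a shift passes 5 or a number of a turn 0.15, either way. A call with a gripper value outside its range is refused whole. The fingers move at their own pace and stop on an object; "grip_force" is the grip in N (left out, the last holds). Time passes only in rows, so rows that do not move let the fingers close. It gives the time, the measured TCP pose, the force and the opening at its end, in the units of the state.
- ctrl.get_state(): the state, without advancing time (a new reading comes with each control period).
- cams.read_camera(name): name is "scene" or "top" or "wrist"; returns (picture, depth): 400x640x3 uint8, red, green, blue; 400x640 float32, m along the optical axis (not along the pixel's ray), 0 where there is no reading.
- cams.camera_params(name): a dict with "fx", "fy", "cx", "cy" (pixels), "xyz" and "attitude" of the camera in the world; the wrist camera has in their place "mount" (4x4, takes a point from camera to tool coordinates, whose origin is the TCP and whose axes are the tool frame's). Camera axes: x right, y down, z forward; pixel columns grow to the right and rows downward; lengths in m; the calibration is good to about 2 mm. A picture is of the moment at which its call begins: read the wrist's pose just before it. camera_params takes no time and is no camera call.
- workorder.sign_off(): hands the job in, once; it reports no verdict.
Trained networks look in the newest picture that a camera, given by its name, has taken for a name from the list of things; names that differ only in an ending like _2 or _b are one class to them, and where a whole thing is asked for, a point or a joint stands for the part that bears it (a point fixed in the world has none). Each returns a list of dicts, best first, with "conf" (0 to 1); they miss things now and then, are a little off and sometimes report something else, mostly with a low value. They report only what shows in the picture. A call takes as long as a camera call.
- spotter.trace(target, camera): "mask" (400x640 bool, what is visible of it) and "bbox" ([left, top, width, height] in pixels, round what is visible of it).
The state is a dict: "time": time; "qpos": joint angles; "dq": joint speeds; "joint_efforts": joint torques, N m; "eef_pos": TCP position; "tcp_rot": TCP orientation; "contact_force": force on the tool from outside, world axes, zero at the start; "wrist_torque": the same for the moment, N m; "opening": opening from 0.0 (shut) to 1.0 (fully open).
Only numpy, scipy, OpenCV 4.12 (cv2) and the standard library are available. Lean on these libraries where they do the work, as an engineer would, in place of code of your own. Each camera call takes 0.05 s, during which the arm holds its last target.

## Task

Squeeze open the steel spring clip that sits on the low wooden lath, lift it off, and bring it to the larger of the two price cards. Hold it there from above, squeezed wide open, with its jaws straddling the middle of that card's top edge, one on each side and not touching the card, so that a new price slip can be slid in. Finish while still holding the clip like this, and leave the books and other things on the stall where they are.

Things in the scene. Friction and masses are not known exactly. Their poses are not given: they have to be found in the camera images.
- clip_hinge (a point): Centre of the clip's hinge, a spring coil 12 mm thick, 50 mm long. Axes of the half on +x: y along hinge, z up, x across from jaw to jaw. Above it two finger plates in a V, 44 mm wide along y, 2.2 mm thick, reach 45 mm up; over their outer tops they measure 43 mm along x at the start, 20 mm fully open (then parallel). Pinch them along x from above, over their upper 10 to 35 mm, to open the jaws.
- clip_open (a joint): Angle between the clip's halves (rad): 0 biting the 5 mm lath, -0.04 shut, 0.52 wide open at a stop (tips 29 mm apart). Spring: 4 N on each plate top starts opening, 11 N holds wide open, 25 to 40 N grips firmly on the stop. Pinched between two parallel fingers each half turns by half the angle, so the pose at clip_hinge tips about its y by that.
- clip_tip_a (a point): Middle of the jaw tip of the clip half on +x (steel, 2 mm thick, 50 mm wide), 47 mm below the hinge. Same axes as clip_hinge.
- clip_tip_b (a point): Middle of the other jaw tip, on the other half of the clip.
- lath_edge (a point): Middle of the top edge of the low wooden lath on which the clip sits at the start: a wooden board 5 mm thick, 100 mm wide, top edge 85 mm above the stall, standing in a wooden foot 60 x 110 x 20 mm; fixed. x across its thickness, y along its top edge, z up. The clip's coil rests on this edge, up to 20 mm from its middle.
- card_edge (a point): Middle of the top edge of the larger price card: stiff white board with a dark printed frame, 4 mm thick, 150 mm wide, top edge 140 mm above the stall, in a wooden foot 60 x 160 x 20 mm; fixed. x across its thickness, y along its top edge, z up.
- small_card_edge (a point): Middle of the top edge of the smaller price card, not used: the same white board, 4 mm thick, 90 mm wide, top edge 100 mm above the stall, in a wooden foot 60 x 100 x 20 mm; fixed. Same axes.
- book_a: Blue paperback lying flat, 110 x 170 x 22 mm; origin under its middle. Leave alone.
- book_b: Brick-red paperback lying flat, 120 x 180 x 30 mm; origin under its middle. Leave alone.
- coin_tin: Steel coin tin, 66 mm across, 60 mm tall; origin under its middle. Leave alone.
- mug: White mug, 76 mm across, 85 mm tall, handle to its y; origin under its middle. Leave alone.
- stamp: Dark wooden hand stamp, 34 mm across, 68 mm tall; origin under its middle. Leave alone.
- tape_box: Small cardboard box, 70 x 50 x 35 mm; origin under its middle. Leave alone.
- eraser: Rubber eraser, 45 x 20 x 12 mm; origin under its middle. Leave alone.
- card: The larger price card with its foot; origin under the middle of the foot, axes as card_edge.
- small_card: The smaller price card with its foot; origin under the middle of the foot.
- lath: The wooden lath with its foot; origin under the middle of the foot.
- clip: Plain steel spring clip (bulldog type), 80 g, 50 mm wide, 93 mm tall, sitting upright over the lath: two jaws down, 47 mm below the hinge, two finger plates up. Same point and axes as clip_hinge.

How it is judged:
By the outcome, as a careful person would: the job done as asked, in the order asked, and still so for the second after the job is handed in, while the arm keeps its last pose, push and grip.
It also fails if it takes over 40 s, if anything falls off the work surface, if the arm or the gripper's body presses on something with over 40 N, if the wrist force passes 120 N, or if a joint passes its speed limit or range.

## Working session

There is one attempt and no reset: what is moved stays moved. The work goes in short steps, Python scripts to look and compute and a tool call to move; the robot and the scene stay as the last step left them, time stands still between calls to the robot, and variables do not carry over. Pictures are saved under pics/ and viewed, and the job is handed in when it is done.

Besides the shell and the picture viewer there is one more tool, called as name(argument=value, ...) on one line, values as JSON. send_rows: Moves the arm, as the interface text tells. Its arguments: {"type":"object","properties":{"motion":{"type":"array","items":{"type":"number"}},"grip_force":{"type":"number"}},"required":["motion"]}

```bash
mkdir -p pics; cat > h.py <<'E'
import numpy as np, cv2
from scipy.spatial.transform import Rotation as R
from plant import ctrl, cams, workorder, spotter
def T(q,p):
    M=np.eye(4); M[:3,:3]=R.from_quat(q).as_matrix(); M[:3,3]=p; return M
def campose(n,st=None):
    c=cams.camera_params(n)
    if n=='wrist': return T(st['tcp_rot'],st['eef_pos'])@np.array(c['mount'])
    a=np.array(c['attitude']); 
    if a.size==4: return T(a.ravel(),c['xyz'])
    M=np.eye(4);M[:3,:3]=a;M[:3,3]=c['xyz'];return M
def shoot(n,name=None):
    st=ctrl.get_state(); im,d=cams.read_camera(n)
    if name: cv2.imwrite('pics/'+name+'.png',im[:,:,::-1])
    c=cams.camera_params(n); v,u=np.mgrid[:400,:640]
    P=np.stack([(u-c['cx'])/c['fx']*d,(v-c['cy'])/c['fy']*d,d],-1)
    M=campose(n,st); W=P@M[:3,:3].T+M[:3,3]; W[d==0]=np.nan
    return im,d,W
E
python3 - <<'E'
from h import *
for n in('scene','top','wrist'):
    p=cams.camera_params(n); print({k:np.round(v,4).tolist() for k,v in p.items() if k!='name'})
    im,d,W=shoot(n,n+'0'); np.save('pics/'+n+'0.npy',W)
    for t in('clip','card','lath'):
        for r in spotter.trace(t,n)[:3]:
            m=r['mask']; w=W[m]; print(n,t,round(r['conf'],2),r['bbox'],np.round(np.nanpercentile(w,[2,50,98],axis=0),3).tolist())
s=ctrl.get_state(); print(s)
E
```

```text
{'fx': 502.8663, 'fy': 502.8663, 'cx': 309.2853, 'cy': 204.3246, 'xyz': [0.9793, 0.6536, 1.3398], 'attitude': [0.2449, 0.9326, -0.2544, -0.0743]}
scene clip 0.75 [287.8, 182.6, 21.3, 22.9] [[0.586, -0.052, 0.037], [0.605, -0.024, 0.098], [0.628, 0.001, 0.135]]
scene card 0.88 [372.9, 230.7, 40.3, 67.2] [[0.47, 0.21, 0.01], [0.487, 0.291, 0.034], [0.515, 0.36, 0.14]]
scene lath 0.91 [285.6, 196.1, 34.7, 31.7] [[0.571, -0.057, 0.003], [0.613, 0.007, 0.02], [0.645, 0.044, 0.083]]
{'fx': 451.7904, 'fy': 451.7904, 'cx': 320.4576, 'cy': 198.6736, 'xyz': [0.3256, -0.0136, 1.604], 'attitude': [0.7068, -0.7018, 0.0584, -0.0678]}
top clip 0.6 [321.4, 186.4, 12.2, 19.7] [[0.587, -0.045, 0.063], [0.612, -0.021, 0.101], [0.629, -0.001, 0.135]]
top card 0.87 [215.2, 225.2, 51.5, 23.2] [[0.442, 0.206, 0.009], [0.473, 0.279, 0.021], [0.511, 0.357, 0.142]]
top lath 0.74 [311.9, 189.1, 34.1, 27.3] [[0.564, -0.068, -0.0], [0.593, -0.004, 0.021], [0.636, 0.042, 0.099]]
{'fx': 351.2602, 'fy': 351.2602, 'cx': 323.5718, 'cy': 200.279, 'mount': [[1.0, 0.0006, 0.0004, 0.0], [-0.0006, 0.9541, 0.2995, -0.0777], [-0.0002, -0.2995, 0.9541, -0.1428], [0.0, 0.0, 0.0, 1.0]]}
{'time': 0.6, 'qpos': array([ 1.01003579e+00,  2.86277405e-01,  1.57667045e+00,  3.19214600e-05,
        1.27862512e+00, -1.50004813e-01]), 'dq': array([ 7.02654568e-05, -8.25557741e-04, -2.94003967e-03,  9.62593055e-04,
       -5.98064597e-04,  2.37172960e-04]), 'joint_efforts': array([-9.39076672e-04, -4.05665588e+01, -2.92737705e+01, -1.34653337e-04,
        6.33590025e-04, -5.15672454e-06]), 'eef_pos': array([0.26949452, 0.61886136, 0.23135597]), 'tcp_rot': array([ 8.36454044e-01,  5.48037071e-01,  2.57082389e-06, -1.79943252e-05]), 'contact_force': array([ 1.01347287, -0.40624089, -0.33476209]), 'wrist_torque': array([ 0.02155852, -0.03957903,  0.05614947]), 'opening': 0.9994964678832233}
```

View images.

```bash
python3 - <<'E'
import cv2
a=cv2.imread('pics/scene0.png');b=cv2.imread('pics/top0.png')
cv2.imwrite('pics/s0c.png',cv2.resize(a[120:350,200:500],None,fx=2.6,fy=2.6,interpolation=2))
cv2.imwrite('pics/t0c.png',cv2.resize(b[100:300,150:450],None,fx=2.6,fy=2.6,interpolation=2))
E
```

```text
(no output)
```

View pics/s0c.png

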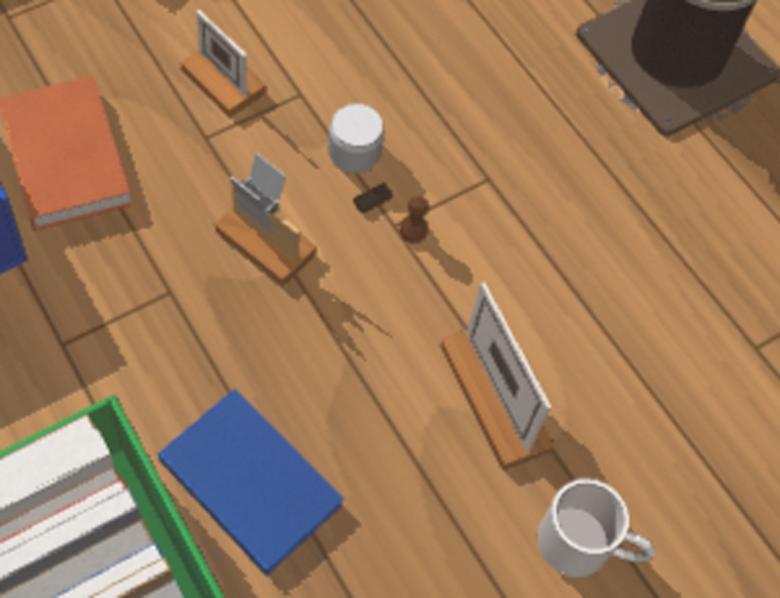

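View pics/t0c.png

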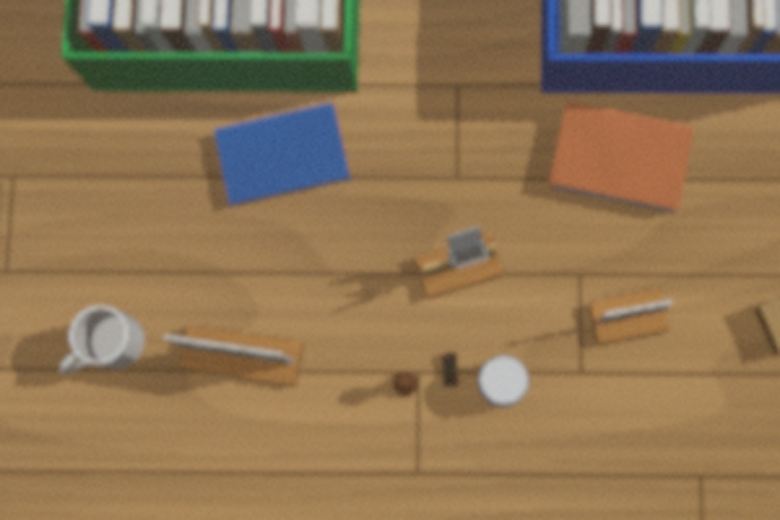

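```bash
python3 - <<'E'
from h import *
for n in('scene','top'):
    W=np.load(f'pics/{n}0.npy')
    def f(name,x0,x1,y0,y1,z0,z1):
        m=(W[...,0]>x0)&(W[...,0]<x1)&(W[...,1]>y0)&(W[...,1]<y1)&(W[...,2]>z0)&(W[...,2]<z1)
        p=W[m]; 
        if len(p)<5: print(n,name,len(p));return
        (cx,cy),(w,h),a=cv2.minAreaRect(p[:,:2].astype(np.float32)*1000)
        u=np.linalg.svd(p[:,:2]-p[:,:2].mean(0))[2][0]
        print(n,name,len(p),'c',cx,cy,'wh',w,h,'dir',np.degrees(np.arctan2(u[1],u[0]))%180,'zmax',p[:,2].max())
    f('cardtop',.42,.55,.18,.38,.12,.15)
    f('cardbody',.42,.55,.18,.38,.04,.15)
    f('cardfoot',.42,.55,.18,.38,.015,.027)
    f('lathfoot',.53,.68,-.09,.06,.014,.027)
    f('lathtop',.53,.68,-.09,.06,.07,.09)
    f('clip',.53,.68,-.09,.06,.095,.15)
E
```

```text
scene cardtop 217 c 480.4715576171875 282.0520935058594 wh 151.13705444335938 6.907188892364502 dir 81.77449335706608 zmax 0.14412863487119032
scene cardbody 735 c 480.50433349609375 281.4598388671875 wh 152.54718017578125 7.522948741912842 dir 81.84594173151703 zmax 0.14412863487119032
scene cardfoot 607 c 481.3931579589844 282.6842041015625 wh 160.8730926513672 60.2710075378418 dir 86.97204486877332 zmax 0.026940440309829894
scene lathfoot 377 c 607.9691772460938 -10.495246887207031 wh 61.184852600097656 112.80717468261719 dir 117.96863255115677 zmax 0.02698866655611276
scene lathtop 92 c 604.6436157226562 -12.359050750732422 wh 21.459089279174805 100.8451919555664 dir 111.68479108617888 zmax 0.08965350504452685
scene clip 209 c 607.8260498046875 -22.733558654785156 wh 45.88760757446289 49.801239013671875 dir 54.99764930053148 zmax 0.13935039399139937
top cardtop 78 c 477.1070861816406 283.6570739746094 wh 149.79672241210938 4.660187721252441 dir 81.83468867181038 zmax 0.14747990935280364
top cardbody 156 c 476.9244079589844 283.6769104003906 wh 151.45909118652344 4.720808029174805 dir 81.92186689970785 zmax 0.14747990935280364
top cardfoot 560 c 476.8078308105469 283.33331298828125 wh 160.08404541015625 60.074222564697266 dir 82.4491326697447 zmax 0.02694006613973121
top lathfoot 303 c 600.9663696289062 -11.916282653808594 wh 60.90156936645508 110.66853332519531 dir 100.40652096262593 zmax 0.026885019014935674
top lathtop 39 c 603.8430786132812 -11.820446014404297 wh 14.483257293701172 97.33111572265625 dir 108.0032109159563 zmax 0.08964044500416612
top clip 130 c 606.4046020507812 -23.532508850097656 wh 43.43502426147461 46.31645965576172 dir 172.82926103007335 zmax 0.1408374643095811
```

send_rows(motion=[-1,1.2,0,0,8.54,-2,2.5,0,0,8.54,-3,3.8,0,0,8.54,-3,3.8,0,0,8.54,-3,3.8,0,0,8.54,-3,3.8,0,0,8.54,-3,3.8,0,0,8.54,-3,3.8,0,0,8.54,-3,3.8,0,0,8.54,-3,3.8,0,0,8.54,-3,3.8,0,0,8.54,-3,3.8,0,0,8.54], grip_force=30)

```text
time: 1.8
eef_pos: [0.5235, 0.1347, 0.2333]
tcp_rot: [0.834, 0.552, 0.003, 0.002]
contact_force: [0.8, 0.9, 1.2]
opening: 1.001
```

```bash
cat > rel.py <<'E'
from h import *
import sys
s=ctrl.get_state(); Rm=R.from_quat(s['tcp_rot']).as_matrix()
def rel(t,yaw=None):
    s=ctrl.get_state(); Rm=R.from_quat(s['tcp_rot']).as_matrix()
    print('t',s['time'],'tcp',s['eef_pos'].round(4),'yaw',np.degrees(np.arctan2(Rm[1,0],Rm[0,0])).round(2),'tilt',Rm[:,2].round(4))
    print('tool shift cm',(Rm.T@(np.array(t)-s['eef_pos'])*100).round(2))
    print('q',s['qpos'].round(3),'F',s['contact_force'].round(2),'open',s['opening'])
if __name__=='__main__': rel([float(v) for v in sys.argv[1:4]])
E
python3 rel.py .607 -.023 .225
```

```text
t 1.8 tcp [0.5235 0.1347 0.2333] yaw 66.95 tilt [ 7.1e-03 -6.0e-04 -1.0e+00]
tool shift cm [-11.24  13.85   0.9 ]
q [ 6.500e-02 -1.600e-02  1.909e+00 -1.000e-03  1.242e+00 -1.104e+00] F [0.82 0.93 1.17] open 1.000562791606296
```

send_rows(motion=[-3,3.7,0.2,0,8.54,-3,3.7,0.2,0,8.54,-3,3.7,0.2,0,8.54,-1.8,2.2,0.2,0,8.54,0,0,0,0.14,8.54,0,0,0,0.14,8.54,0,0,0,0.14,8.54,0,0,0,0.14,8.54,0,0,0,0.14,8.54,0,0,0,0.13,8.54,0,0,0,0,8.54])

```text
time: 2.9
eef_pos: [0.601, -0.0414, 0.227]
tcp_rot: [0.99, 0.144, 0.004, 0.004]
contact_force: [-0.1, 0.1, -0.2]
opening: 1.0
```

```bash
python3 rel.py .607 -.023 .225; python3 - <<'E'
from h import *
im,d,W=shoot('wrist','w1'); np.save('pics/w1.npy',W)
for t in('clip','lath'):
    for r in spotter.trace(t,'wrist')[:3]:
        m=r['mask']; w=W[m]; print(t,round(r['conf'],2),r['bbox'],np.round(np.nanpercentile(w,[2,50,98],axis=0),3).tolist())
E
```

```text
t 2.9 tcp [ 0.601  -0.0414  0.227 ] yaw 16.51 tilt [ 0.0083 -0.006  -0.9999]
tool shift cm [ 1.09 -1.59  0.19]
q [-0.235  0.127  1.771 -0.004  1.234 -0.522] F [-0.11  0.11 -0.22] open 1.0002726467677152
clip 0.68 [305.6, 134.0, 62.2, 81.0] [[0.582, -0.049, 0.082], [0.606, -0.024, 0.107], [0.628, -0.001, 0.136]]
lath 0.67 [298.2, 82.7, 63.4, 129.4] [[0.563, -0.055, 0.017], [0.59, 0.012, 0.02], [0.625, 0.041, 0.086]]
```

View pics/w1.png

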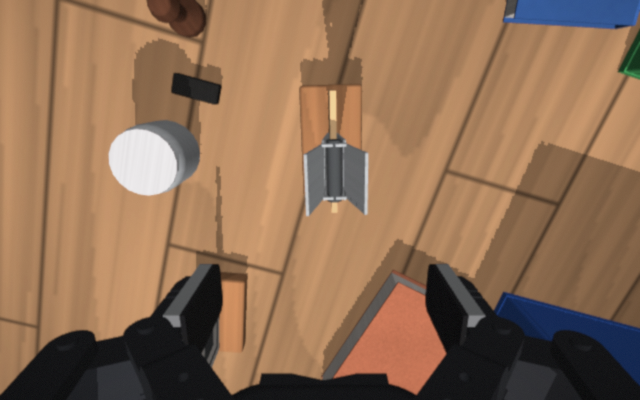

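```bash
python3 - <<'E'
from h import *
W=np.load('pics/w1.npy').astype(np.float32)
def sel(x0,x1,y0,y1,z0,z1):
    m=(W[...,0]>x0)&(W[...,0]<x1)&(W[...,1]>y0)&(W[...,1]<y1)&(W[...,2]>z0)&(W[...,2]<z1); return W[m]
def rep(n,p):
    b=cv2.minAreaRect(p[:,:2]*1000); print(n,len(p),b, 'z',np.percentile(p[:,2],[5,50,95]).round(4))
p=sel(.54,.68,-.09,.06,.125,.15); rep('tops',p)
p=sel(.54,.68,-.09,.06,.10,.15); rep('plates',p)
p=sel(.54,.68,-.09,.06,.078,.092); rep('lathtop/coil',p)
p=sel(.54,.68,-.09,.06,.014,.025); rep('foot',p)
p=sel(.54,.68,0.005,.06,.078,.092); rep('lathend',p)
# z profile in foot frame
for yaw in (14,16,18,20,22):
    a=np.radians(yaw); p=sel(.54,.68,-.09,.06,.12,.15); x=p[:,0]*np.cos(a)+p[:,1]*np.sin(a); y=-p[:,0]*np.sin(a)+p[:,1]*np.cos(a)
    l=x<np.median(x) if False else x<(x.min()+x.max())/2
    pl=np.polyfit(y[l],x[l]+0*p[l,2],1); pr=np.polyfit(y[~l],x[~l],1)
    print(yaw,'slopes deg',np.degrees(pl[0]),np.degrees(pr[0]),'x',x[l].min(),x[~l].max(),'mid',(np.percentile(x[l],2)+np.percentile(x[~l],98))/2,'ymid',(y.min()+y.max())/2)
E
```

```text
tops 997 ((604.942626953125, -25.520790100097656), (43.66318893432617, 44.070396423339844), 18.187654495239258) z [0.1259 0.1334 0.136 ]
plates 2243 ((604.9518432617188, -25.491641998291016), (43.66911697387695, 44.22138595581055), 18.108278274536133) z [0.1025 0.123  0.1357]
lathtop/coil 658 ((600.8751220703125, -14.582206726074219), (18.923749923706055, 99.55372619628906), 16.5008544921875) z [0.0815 0.0856 0.0916]
foot 3319 ((600.9154663085938, -13.231330871582031), (60.02771759033203, 107.64686584472656), 17.826095581054688) z [0.0184 0.0201 0.0214]
lathend 243 ((590.3713989257812, 18.688920974731445), (4.579974174499512, 29.8232421875), 17.621122360229492) z [0.0836 0.0852 0.0865]
14 slopes deg -3.667961006478395 -3.8525457882483076 x 0.5581965531397659 0.6036669341093314 mid 0.5807671316285279 ymid -0.17112568964496877
16 slopes deg -1.700778124619819 -1.8845055701695759 x 0.5524993642918383 0.5968614625558748 mid 0.5744824564096391 ymid -0.1913148263511565
18 slopes deg 0.2624853612441516 0.0791892633087986 x 0.5456517405266578 0.589328807249754 mid 0.5674925991513763 ymid -0.211243550756228
20 slopes deg 2.2263532489007596 2.043066510076459 x 0.5374976339250392 0.5818729987914691 mid 0.5596819784942014 ymid -0.23090360079224015
22 slopes deg 4.195354733732804 4.011655598108741 x 0.5283844355407433 0.5741084687434155 mid 0.5513023409133245 ymid -0.25031823543224774
```

send_rows(motion=[0.8,-1.4,1,-0.024,8.54,0,0,2,0,8.54,0,0,2,0,8.54,0,0,0,0,8.54])

```text
time: 3.45
eef_pos: [0.6059, -0.0223, 0.1746]
tcp_rot: [0.987, 0.162, 0.005, 0.003]
contact_force: [-0.1, -0.1, -0.0]
opening: 0.998
```

```bash
python3 rel.py .605 -.0255 .108;  python3 - <<'E'
from h import *
im,d,W=shoot('wrist','w2'); W=W.astype(np.float32)
def sel(x0,x1,y0,y1,z0,z1):
    m=(W[...,0]>x0)&(W[...,0]<x1)&(W[...,1]>y0)&(W[...,1]<y1)&(W[...,2]>z0)&(W[...,2]<z1); return W[m]
for z in ((.125,.15),(.10,.15)):
    p=sel(.57,.64,-.06,.01,*z); b=cv2.minAreaRect(p[:,:2]*1000); print(len(p),b, 'z',np.percentile(p[:,2],[5,50,95]).round(4))
E
```

```text
t 3.45 tcp [ 0.6059 -0.0223  0.1746] yaw 18.62 tilt [ 0.0101 -0.0049 -0.9999]
tool shift cm [-0.25  0.22  6.67]
q [-0.203  0.183  1.807 -0.003  1.141 -0.526] F [-0.08 -0.09 -0.03] open 0.9984637770230563
1504 ((605.126708984375, -25.75716781616211), (43.64658737182617, 45.145751953125), 17.92513656616211) z [0.1259 0.1333 0.1359]
3362 ((605.1094970703125, -25.70613670349121), (43.61658477783203, 45.28794479370117), 17.879037857055664) z [0.1025 0.1231 0.1356]
```

View pics/w2.png

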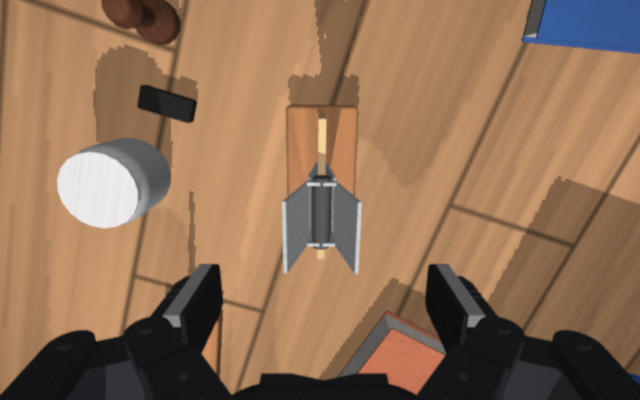

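send_rows(motion=[-0.25,0.24,2,0.012,8.54,0,0,2,0,8.54,0,0,1.5,0,8.54,0,0,0,0,8.54])

```text
time: 3.9
eef_pos: [0.6092, -0.0243, 0.124]
tcp_rot: [0.987, 0.158, 0.009, 0.005]
contact_force: [-0.5, 0.0, -0.4]
opening: 0.999
```

```bash
python3 rel.py .6051 -.0257 .108;  python3 - <<'E'
from h import *
im,d,W=shoot('wrist','w3')
E
```

```text
t 3.9 tcp [ 0.6092 -0.0243  0.124 ] yaw 18.22 tilt [ 0.0201 -0.0064 -0.9998]
tool shift cm [-0.46 -0.01  1.6 ]
q [-0.205  0.242  1.838 -0.002  1.041 -0.522] F [-0.51  0.02 -0.43] open 0.9993899150777967
```

View pics/w3.png

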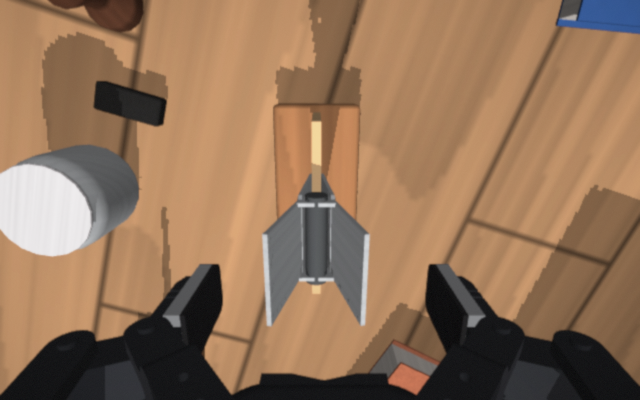

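send_rows(motion=[-0.5,0,0.5,0,8.54,0,0,0.5,0,8.54,0,0,0.5,0,8.54,0,0,0,0,8.54])

```text
time: 4.35
eef_pos: [0.6075, -0.0265, 0.1132]
tcp_rot: [0.987, 0.159, 0.014, 0.006]
contact_force: [0.4, -0.9, 1.3]
opening: 1.004
```

```bash
python3 rel.py .6051 -.0257 .108
```

```text
t 4.35 tcp [ 0.6075 -0.0265  0.1132] yaw 18.26 tilt [ 0.0287 -0.0081 -0.9996]
tool shift cm [-0.22 -0.16  0.51]
q [-0.209  0.248  1.853 -0.002  1.011 -0.527] F [ 0.38 -0.92  1.28] open 1.0039941392552445
```

send_rows(motion=[0,0,0,0,8.54,0,0,0,0,8.54,0,0,0,0,8.54])

```text
time: 4.65
eef_pos: [0.608, -0.0267, 0.1138]
tcp_rot: [0.987, 0.159, 0.014, 0.006]
contact_force: [-0.4, 0.9, -1.1]
opening: 0.999
```

```bash
python3 rel.py .6051 -.0257 .108
```

```text
t 4.65 tcp [ 0.608  -0.0267  0.1138] yaw 18.26 tilt [ 0.0298 -0.0083 -0.9995]
tool shift cm [-0.26 -0.19  0.57]
q [-0.21   0.248  1.852 -0.002  1.011 -0.527] F [-0.38  0.89 -1.1 ] open 0.9993170169125375
```

send_rows(motion=[-0.3,-0.2,-0.4,0.006,8.54,0,0,-0.4,0,8.54,0,0,-0.4,0,8.54,0,0,-0.4,0,8.54,0,0,-0.4,0,8.54,0,0,-0.4,0,8.54,0,0,-0.4,0,8.54,0,0,-0.4,0,8.54])

```text
time: 5.45
eef_pos: [0.6035, -0.0254, 0.149]
tcp_rot: [0.988, 0.155, 0.015, 0.007]
contact_force: [0.0, -0.6, 0.7]
opening: 1.002
```

```bash
python3 rel.py .6051 -.0257 .108
```

```text
t 5.45 tcp [ 0.6035 -0.0254  0.149 ] yaw 17.89 tilt [ 0.0308 -0.0085 -0.9995]
tool shift cm [0.04 0.01 4.11]
q [-0.209  0.195  1.843 -0.002  1.071 -0.52 ] F [ 0.02 -0.57  0.74] open 1.0022670956834543
```

send_rows(motion=[0,0,-4,0,8.54,0,0,-4,0,8.54,0,0,0,0,8.54])

```text
time: 5.75
eef_pos: [0.6003, -0.0246, 0.2312]
tcp_rot: [0.988, 0.155, 0.013, 0.006]
contact_force: [0.1, 0.1, 2.0]
opening: 1.002
```

```bash
python3 rel.py .6051 -.0257 .108
```

```text
t 5.75 tcp [ 0.6003 -0.0246  0.2312] yaw 17.88 tilt [ 0.0281 -0.008  -0.9996]
tool shift cm [ 0.12  0.06 12.33]
q [-0.209  0.109  1.783 -0.002  1.22  -0.52 ] F [0.06 0.08 2.  ] open 1.0024932568634808
```

send_rows(motion=[0.12,0.06,4,0,8.54,0,0,4,0,8.54,0,0,0,0,8.54])

```text
time: 6.05
eef_pos: [0.6063, -0.0259, 0.1536]
tcp_rot: [0.988, 0.155, 0.017, 0.008]
contact_force: [0.4, -0.0, -0.6]
opening: 1.002
```

```bash
python3 rel.py .6051 -.0257 .108
```

```text
t 6.05 tcp [ 0.6063 -0.0259  0.1536] yaw 17.89 tilt [ 0.0367 -0.0098 -0.9993]
tool shift cm [-0.25 -0.15  4.56]
q [-0.209  0.193  1.837 -0.002  1.074 -0.52 ] F [ 0.37 -0.02 -0.58] open 1.0024682574213162
```

send_rows(motion=[-4,0,0,0,8.54,-4,0,0,0,8.54,0,0,0,0,8.54])

```text
time: 6.35
eef_pos: [0.5278, -0.0505, 0.1505]
tcp_rot: [0.988, 0.156, 0.015, 0.007]
contact_force: [0.7, 0.1, 0.4]
opening: 1.001
```

```bash
python3 rel.py .6051 -.0257 .108
```

```text
t 6.35 tcp [ 0.5278 -0.0505  0.1505] yaw 17.99 tilt [ 0.0325 -0.0086 -0.9994]
tool shift cm [ 8.   -0.05  4.48]
q [-2.870e-01  3.200e-02  2.020e+00  1.000e-03  1.056e+00 -6.010e-01] F [0.72 0.13 0.38] open 1.0007806248424393
```

send_rows(motion=[2,0,0,0,8.54,2,0,0,0,8.54,2,0,0,0,8.54,2,0,0,0,8.54,0,0,0,0,8.54])

```text
time: 6.85
eef_pos: [0.6105, -0.0259, 0.1616]
tcp_rot: [0.988, 0.155, 0.021, 0.009]
contact_force: [-0.0, -0.2, 0.4]
opening: 1.001
```

```bash
python3 rel.py .6051 -.0257 .108
```

```text
t 6.85 tcp [ 0.6105 -0.0259  0.1616] yaw 17.85 tilt [ 0.0439 -0.0106 -0.999 ]
tool shift cm [-0.71 -0.31  5.33]
q [-2.080e-01  1.890e-01  1.826e+00 -1.000e-03  1.081e+00 -5.180e-01] F [-0.   -0.17  0.44] open 1.0011183788441527
```

send_rows(motion=[-0.8,-0.35,4,0,8.54,0,0,0,0,8.54])

```text
time: 7.05
eef_pos: [0.6055, -0.0254, 0.1236]
tcp_rot: [0.988, 0.155, 0.023, 0.009]
contact_force: [-1.9, -0.4, -0.6]
opening: 0.998
```

```bash
python3 rel.py .6057 -.0258 .109
```

```text
t 7.05 tcp [ 0.6055 -0.0254  0.1236] yaw 17.92 tilt [ 0.048  -0.0115 -0.9988]
tool shift cm [-0.06  0.01  1.46]
q [-0.209  0.221  1.864 -0.002  1.006 -0.52 ] F [-1.91 -0.4  -0.62] open 0.9981882175106539
```

send_rows(motion=[-0.15,0,1.7,0,8.54,0,0,0,0,8.54])

```text
time: 7.25
eef_pos: [0.6061, -0.0266, 0.1085]
tcp_rot: [0.987, 0.155, 0.024, 0.01]
contact_force: [-1.1, -0.2, -0.9]
opening: 0.994
```

```bash
python3 rel.py .6057 -.0258 .109
```

```text
t 7.25 tcp [ 0.6061 -0.0266  0.1085] yaw 17.92 tilt [ 0.0512 -0.0123 -0.9986]
tool shift cm [-0.01 -0.08 -0.05]
q [-0.21   0.24   1.873 -0.002  0.976 -0.522] F [-1.13 -0.18 -0.94] open 0.9941848609330938
```

send_rows(motion=[0,0,0,0,5,0,0,0,0,4,0,0,0,0,1,0,0,0,0,1,0,0,0,0,1,0,0,0,0,1,0,0,0,0,1], grip_force=32)

```text
time: 7.95
eef_pos: [0.612, -0.0274, 0.1194]
tcp_rot: [0.987, 0.155, 0.032, 0.012]
contact_force: [-0.1, -0.6, -1.1]
opening: 0.219
```

```bash
python3 rel.py .6057 -.0258 .109;  python3 - <<'E'
from h import *
im,d,W=shoot('wrist','w4')
E
```

```text
t 7.95 tcp [ 0.612  -0.0274  0.1194] yaw 17.91 tilt [ 0.0664 -0.0143 -0.9977]
tool shift cm [-0.6  -0.38  1.  ]
q [-0.21   0.231  1.862 -0.     0.981 -0.522] F [-0.1  -0.58 -1.09] open 0.21947360074636268
```

View pics/w4.png

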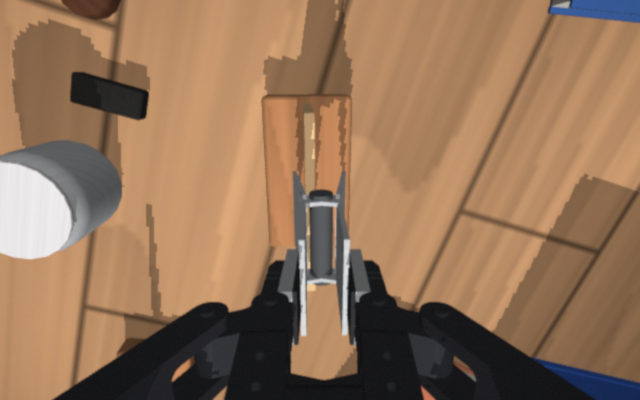

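```bash
python3 - <<'E'
from h import *
s=ctrl.get_state();Rm=R.from_quat(s['tcp_rot']).as_matrix()
for n in('wrist','scene','top'):
    im,d,W=shoot(n,n+'5')
    for r in spotter.trace('clip',n)[:1]:
        w=W[r['mask']]; w=w[~np.isnan(w[:,0])]
        t=(w-s['eef_pos'])@Rm
        print(n,r['conf'],r['bbox'],'world',np.percentile(w,[1,50,99],axis=0).round(4).tolist(),'tool',np.percentile(t,[1,50,99],axis=0).round(4).tolist())
        if n=='scene':
            l,tp,ww,hh=[int(v) for v in r['bbox']]
            cv2.imwrite('pics/s5c.png',cv2.resize(im[tp-30:tp+hh+30,l-40:l+ww+40,::-1],None,fx=6,fy=6,interpolation=2))
E
```

```text
wrist 0.69 [291.0, 170.6, 60.2, 166.0] world [[0.5914, -0.0774, 0.0004], [0.6102, -0.0204, 0.0978], [0.6429, 0.0017, 0.1409]] tool [[-0.0196, -0.0291, -0.0221], [-0.0015, -0.0084, 0.0212], [0.012, 0.0524, 0.1217]]
scene 0.49 [286.7, 186.8, 18.9, 22.7] world [[0.5974, -0.053, 0.0176], [0.6201, -0.015, 0.0903], [0.6353, 0.0027, 0.141]] tool [[-0.0114, -0.0297, -0.0221], [0.0112, -0.0118, 0.0294], [0.0174, 0.0243, 0.1021]]
```

View pics/s5c.png

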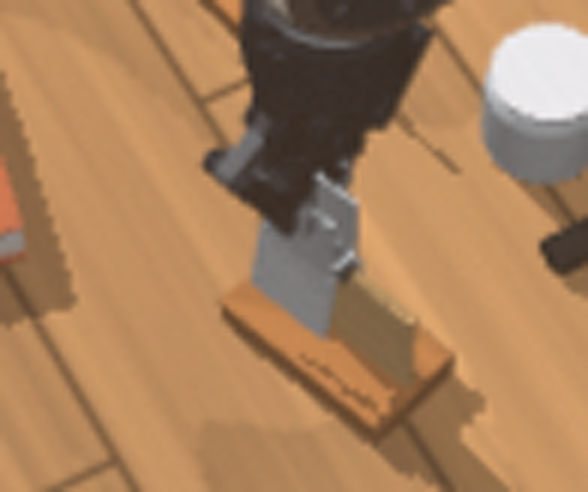

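send_rows(motion=[0.15,0.1,-2.5,0,1,0.25,0.15,-4,0,1,0.25,0.15,-4,0,1,0.15,0.1,-2.5,0,1])

```text
time: 8.7
eef_pos: [0.6083, -0.0272, 0.2444]
tcp_rot: [0.988, 0.155, 0.023, 0.009]
contact_force: [0.7, 0.6, -1.7]
opening: 0.215
```

```bash
python3 rel.py .478 .283 .26;  python3 - <<'E'
from h import *
im,d,W=shoot('wrist','w6'); im,d,W=shoot('scene','s6'); cv2.imwrite('pics/s6c.png',cv2.resize(im[120:270,220:420,::-1],None,fx=4,fy=4,interpolation=2))
E
```

```text
t 8.7 tcp [ 0.6083 -0.0272  0.2444] yaw 17.86 tilt [ 0.0486 -0.0104 -0.9988]
tool shift cm [ -2.82 -33.47  -2.51]
q [-0.211  0.106  1.762 -0.     1.224 -0.522] F [ 0.71  0.64 -1.65] open 0.2150118905415136
```

View pics/w6.png

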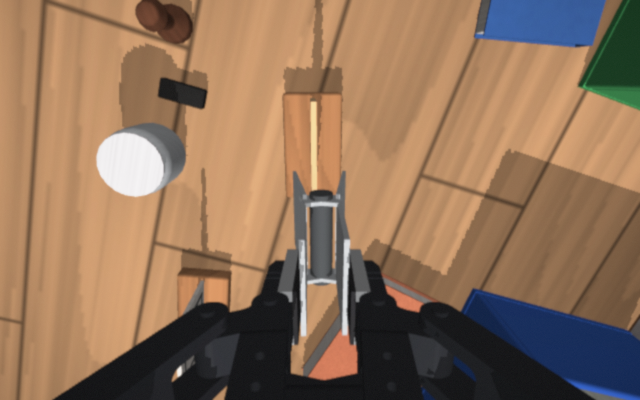

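View pics/s6c.png

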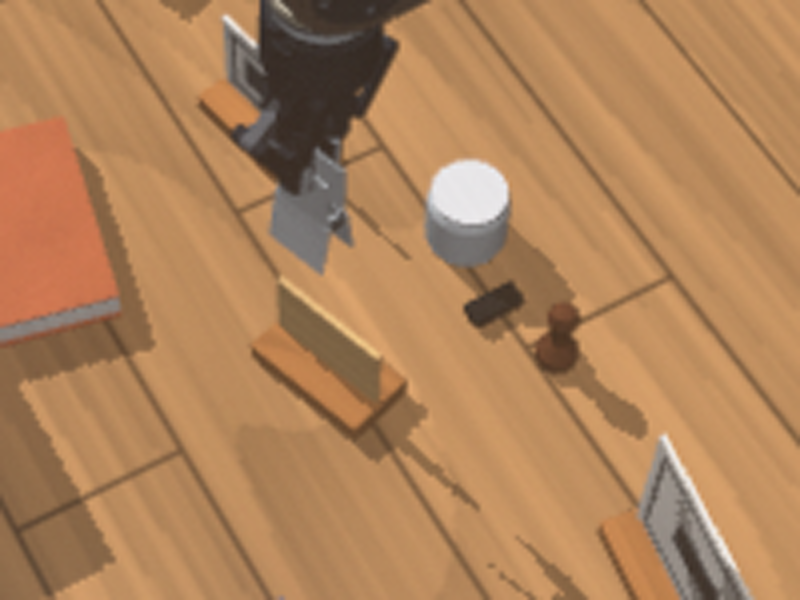

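send_rows(motion=[-0.2,-2,-0.3,0,1,-0.3,-3.5,-0.3,0,1,-0.3,-4,-0.2,0,1,-0.4,-4.2,-0.2,0,1,-0.4,-4.2,0,0,1,-0.4,-4.2,0,0,1,-0.4,-4.2,0,0,1,-0.3,-3.5,0,0,1,-0.2,-2.5,0,0,1])

```text
time: 9.7
eef_pos: [0.4669, 0.2838, 0.2294]
tcp_rot: [0.988, 0.152, 0.012, 0.008]
contact_force: [1.3, -0.0, -0.7]
opening: 0.22
```

```bash
python3 rel.py .478 .283 .25
```

```text
t 9.7 tcp [0.4669 0.2838 0.2294] yaw 17.52 tilt [ 0.0271 -0.0124 -0.9996]
tool shift cm [ 1.07  0.45 -2.02]
q [ 0.37  -0.005  1.905 -0.023  1.221  0.072] F [ 1.28 -0.03 -0.7 ] open 0.2203764339958194
```

send_rows(motion=[0.6,0.2,-2,0,1,0,0,0,0.14,1,0,0,0,0.14,1,0,0,0,0.12,1,0,0,0,0.05,1,0,0,0,0,1])

```text
time: 10.3
eef_pos: [0.4582, 0.2903, 0.2351]
tcp_rot: [0.997, -0.075, 0.002, 0.009]
contact_force: [0.9, -0.4, -1.1]
opening: 0.217
```

```bash
python3 rel.py .478 .283 .25; python3 - <<'E'
from h import *
im,d,W=shoot('wrist','w7'); np.save('pics/w7.npy',W)
W=W.astype(np.float32)
m=(abs(W[...,0]-.478)<.06)&(abs(W[...,1]-.283)<.12)&(W[...,2]>.05)&(W[...,2]<.15)
v,u=np.nonzero(m); print(u.min(),u.max(),v.min(),v.max())
for z in((.13,.15),(.12,.15),(.015,.025)):
    m=(abs(W[...,0]-.478)<.06)&(abs(W[...,1]-.283)<.12)&(W[...,2]>z[0])&(W[...,2]<z[1])
    p=W[m]; print(z,len(p),cv2.minAreaRect(p[:,:2]*1000),np.percentile(p[:,2],[5,50,95]))
for r in spotter.trace('card','wrist')[:2]: print(r['conf'],r['bbox'])
for r in spotter.trace('clip','wrist')[:1]: print(r['conf'],r['bbox'])
E
```

```text
t 10.3 tcp [0.4582 0.2903 0.2351] yaw -8.61 tilt [ 0.0018 -0.0185 -0.9998]
tool shift cm [ 2.08  0.46 -1.47]
q [ 0.386 -0.005  1.894 -0.019  1.257  0.542] F [ 0.93 -0.39 -1.13] open 0.2171795396376247
343 357 96 248
(0.13, 0.15) 1031 ((479.7291564941406, 302.6737976074219), (106.19844055175781, 4.459479331970215), 81.87560272216797) [0.13137254 0.14012073 0.14127655]
(0.12, 0.15) 1135 ((479.73089599609375, 302.72393798828125), (106.29884338378906, 4.4822611808776855), 81.89553833007812) [0.12826259 0.13999294 0.14126298]
(0.015, 0.025) 5259 ((476.8006591796875, 281.2749938964844), (158.95187377929688, 60.0604248046875), 81.893798828125) [0.01861685 0.02012653 0.02143046]
0.56 [316.0, 89.8, 58.5, 160.4]
0.16 [451.1, 357.7, 20.3, 22.2]
0.94 [291.1, 171.0, 57.1, 160.7]
```

View pics/w7.png

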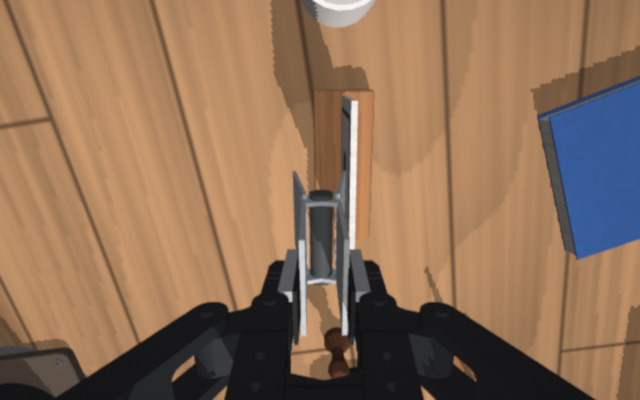

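```bash
python3 - <<'E'
from h import *
s=ctrl.get_state();Rm=R.from_quat(s['tcp_rot']).as_matrix()
W=np.load('pics/w7.npy'); t=(W-s['eef_pos'])@Rm
m=np.zeros(t.shape[:2],bool); m[168:345,286:357]=1
for z0,z1 in((-.03,-.015),(-.015,0),(0,.015),(.015,.03),(.03,.06),(.06,.08)):
    k=m&(t[...,2]>z0)&(t[...,2]<z1)&(abs(t[...,0])<.025); p=t[k]
    if len(p): print(z0,len(p),np.percentile(p,[1,50,99],axis=0).round(4).tolist())
# coil pixels
for v in range(175,345,12): print(v,[t[v,u].round(4).tolist() for u in (298,302,320,340,344)])
E
```

```text
-0.03 1794 [[-0.0158, -0.0238, -0.0298], [-0.0092, -0.01, -0.0201], [0.0104, 0.0196, -0.0152]]
-0.015 777 [[-0.0173, -0.0244, -0.0149], [0.0053, -0.0113, -0.0084], [0.0118, 0.0193, -0.0003]]
0 372 [[-0.0122, -0.0248, 0.0002], [0.0049, -0.0126, 0.0068], [0.007, 0.0183, 0.0147]]
0.015 2696 [[-0.0125, -0.0281, 0.0163], [-0.0031, -0.0073, 0.0228], [0.0059, 0.0211, 0.0292]]
0.03 497 [[-0.019, -0.029, 0.0301], [-0.0154, -0.0215, 0.0465], [0.0097, 0.0176, 0.0594]]
0.06 222 [[-0.0213, -0.0294, 0.06], [-0.0196, -0.0132, 0.0658], [0.0115, 0.0184, 0.0721]]
175 [[-0.0303, 0.0121, 0.2339], [-0.026, 0.0124, 0.2353], [-0.0059, 0.0078, 0.2159], [0.015, 0.0078, 0.2162], [0.0102, -0.0291, 0.0607]]
187 [[-0.0157, -0.0269, 0.0418], [-0.0133, -0.028, 0.0379], [-0.006, 0.021, 0.2167], [0.0069, -0.0281, 0.0372], [0.0105, -0.0211, 0.0629]]
199 [[-0.0158, -0.0202, 0.0416], [-0.0125, -0.0253, 0.025], [-0.0035, -0.0265, 0.0213], [0.0063, -0.0254, 0.0246], [0.0107, -0.0129, 0.0651]]
211 [[-0.0164, -0.0115, 0.0464], [-0.0116, -0.0245, 0.0092], [-0.0036, -0.02, 0.022], [0.0057, -0.0242, 0.0099], [0.011, -0.0041, 
[... 870 characters left out ...]
95 [[-0.0111, -0.0055, -0.0297], [-0.0102, 0.0002, -0.0208], [-0.0067, 0.1653, 0.2377], [0.0054, 0.0085, -0.0077], [0.0064, 0.0009, -0.0197]]
307 [[-0.0111, -0.0008, -0.0302], [-0.0104, 0.0065, -0.0197], [-0.0067, 0.1835, 0.2391], [0.0055, 0.0142, -0.0084], [0.0066, 0.007, -0.0189]]
319 [[-0.0111, 0.003, -0.0322], [-0.0105, 0.0122, -0.0196], [-0.0068, 0.2012, 0.2392], [0.0055, 0.0197, -0.0093], [0.0067, 0.0126, -0.019]]
331 [[-0.011, 0.0065, -0.0344], [-0.0106, 0.0179, -0.0198], [-0.0069, 0.2194, 0.2392], [0.0185, 0.2132, 0.2313], [0.0068, 0.0191, -0.0182]]
343 [[-0.0355, 0.2372, 0.2382], [-0.0305, 0.2396, 0.2411], [-0.0069, 0.2384, 0.2398], [0.018, 0.2207, 0.2184], [0.0231, 0.2218, 0.2197]]
```

```bash
cat > tgt.py <<'E'
from h import *
def go(card=(.4766,.2809,.122),off=(-.004,-.0035,.073)):
    s=ctrl.get_state();Rm=R.from_quat(s['tcp_rot']).as_matrix()
    tip=s['eef_pos']+Rm@np.array(off)
    print('t',s['time'],'tcp',s['eef_pos'].round(4),'yaw',np.degrees(np.arctan2(Rm[1,0],Rm[0,0])).round(2),'tilt',Rm[:,2].round(3),'tip',tip.round(4),'shift cm',(Rm.T@(np.array(card)-tip)*100).round(2),'open',s['opening'].__round__(3),'F',s['contact_force'].round(1))
if __name__=='__main__': go()
E
python3 tgt.py
```

```text
t 10.45 tcp [0.459  0.2901 0.2359] yaw -8.57 tilt [ 0.003 -0.018 -1.   ] tip [0.4558 0.2929 0.1629] shift cm [2.21 0.8  4.12] open 0.218 F [-0.5 -0.8 -0.9]
```

send_rows(motion=[1.2,0.4,-0.2,-0.008,1,1.0,0.4,-0.2,0,1,0,0,0,0,1])

```text
time: 10.75
eef_pos: [0.4811, 0.2783, 0.2402]
tcp_rot: [0.998, -0.069, 0.002, 0.009]
contact_force: [-0.3, -0.3, -2.1]
opening: 0.225
```

```bash
python3 tgt.py; python3 - <<'E'
from h import *
s=ctrl.get_state();Rm=R.from_quat(s['tcp_rot']).as_matrix()
im,d,W=shoot('wrist','w8'); W=W.astype(np.float32)
for z in((.13,.15),(.015,.025)):
    m=(abs(W[...,0]-.478)<.06)&(abs(W[...,1]-.283)<.12)&(W[...,2]>z[0])&(W[...,2]<z[1])
    if z[0]>.1: m[165:]=0
    p=W[m]; print(z,len(p),cv2.minAreaRect(p[:,:2]*1000),np.percentile(p[:,2],[5,50,95]),'tool',np.percentile((p-s['eef_pos'])@Rm,[2,50,98],axis=0).round(4).tolist())
E
```

```text
t 10.75 tcp [0.4811 0.2783 0.2402] yaw -7.96 tilt [ 0.003 -0.019 -1.   ] tip [0.4779 0.281  0.1672] shift cm [-0.16 -0.06  4.51] open 0.225 F [-0.3 -0.3 -2.1]
(0.13, 0.15) 466 ((483.65692138671875, 329.7615051269531), (51.499053955078125, 3.5338330268859863), 81.87894439697266) [0.13917017 0.14030331 0.14142329] tool [[-0.007, -0.0782, 0.0975], [-0.0049, -0.0543, 0.099], [-0.0034, -0.0284, 0.1005]]
(0.015, 0.025) 5663 ((476.69097900390625, 281.4177551269531), (158.0482940673828, 60.1336669921875), 81.8637924194336) [0.01860399 0.02016765 0.0214624 ] tool [[-0.0351, -0.0844, 0.2175], [-0.0027, -0.0342, 0.2195], [0.0229, 0.0527, 0.222]]
```

View pics/w8.png

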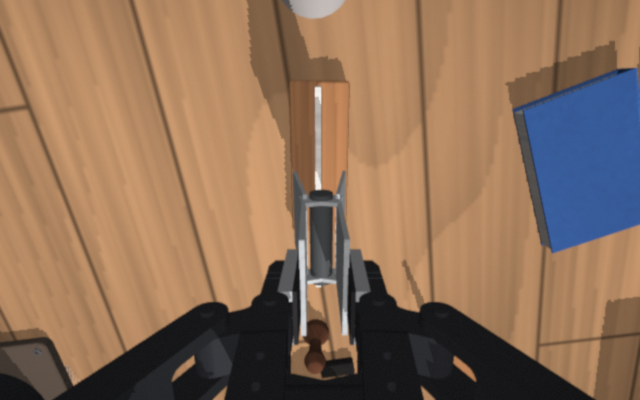

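send_rows(motion=[-0.15,-0.05,1.5,0,1,0,0,1.5,0,1,0,0,0,0,1])

```text
time: 11.1
eef_pos: [0.4792, 0.2782, 0.2072]
tcp_rot: [0.998, -0.07, 0.002, 0.009]
contact_force: [-1.0, -0.2, -0.8]
opening: 0.214
```

```bash
python3 tgt.py
```

```text
t 11.1 tcp [0.4792 0.2782 0.2072] yaw -8.02 tilt [ 0.002 -0.018 -1.   ] tip [0.4758 0.2809 0.1341] shift cm [ 0.07 -0.03  1.21] open 0.214 F [-1.  -0.2 -0.8]
```

send_rows(motion=[0.08,0,1.2,0,1,0,0,0,0,1])

```text
time: 11.3
eef_pos: [0.479, 0.2777, 0.1927]
tcp_rot: [0.998, -0.07, 0.0, 0.01]
contact_force: [0.0, 0.4, -1.0]
opening: 0.22
```

```bash
python3 tgt.py; python3 - <<'E'
from h import *
s=ctrl.get_state();Rm=R.from_quat(s['tcp_rot']).as_matrix()
im,d,W=shoot('wrist','w9'); t=(W-s['eef_pos'])@Rm
m=(t[...,2]>.05)&(t[...,2]<.08)&(abs(t[...,0])<.03)&(abs(t[...,1])<.1)
for y0,y1 in((-.08,-.03),(-.03,-.02),(-.02,-.01),(-.01,0)):
    k=m&(t[...,1]>y0)&(t[...,1]<y1); x=t[k][:,0]; print(y0,len(x),np.histogram(x,bins=np.arange(-.026,.027,.002))[0])
im,d,W=shoot('scene'); cv2.imwrite('pics/s9c.png',cv2.resize(im[190:320,330:450,::-1],None,fx=4.6,fy=4.6,interpolation=2))
s=ctrl.get_state();print(s['eef_pos'],s['opening'])
E
python3 -c "
import cv2;a=cv2.imread('pics/w9.png');cv2.imwrite('pics/w9c.png',cv2.resize(a[50:350,220:420],None,fx=2,fy=2))"
```

```text
t 11.3 tcp [0.479  0.2777 0.1927] yaw -7.99 tilt [-0.001 -0.019 -1.   ] tip [0.4755 0.2803 0.1196] shift cm [ 0.1  -0.07 -0.24] open 0.22 F [ 0.   0.4 -1. ]
-0.08 702 [  0   0   0   0   0   0   0   0   0   0 158 285 259   0   0   0   0   0
   0   0   0   0   0   0   0   0]
-0.03 256 [ 0  0  0 38 38  5  0  0  0  0 29 39 37  0  0  0  0 13 44 13  0  0  0  0
  0  0]
-0.02 86 [ 0  0 13 25 19  0  0  0  0  0  0  0  0  0  0  0  0  0 29  0  0  0  0  0
  0  0]
-0.01 68 [ 0  0  0 28 23  0  0  0  0  0  0  0  0  0  0  0  0  0 12  5  0  0  0  0
  0  0]
[0.48034553 0.27824956 0.19517485] 0.2203588234759414
```

View pics/w9c.png

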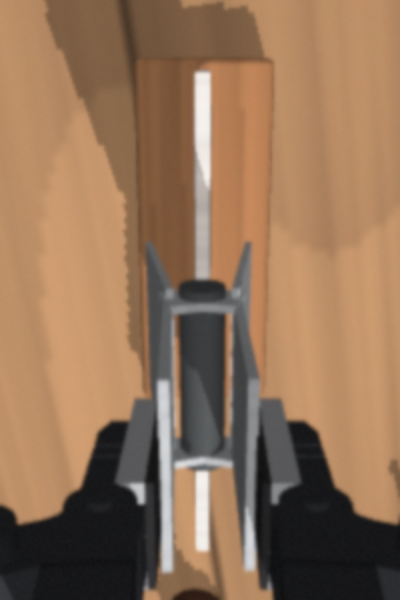

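View pics/s9c.png

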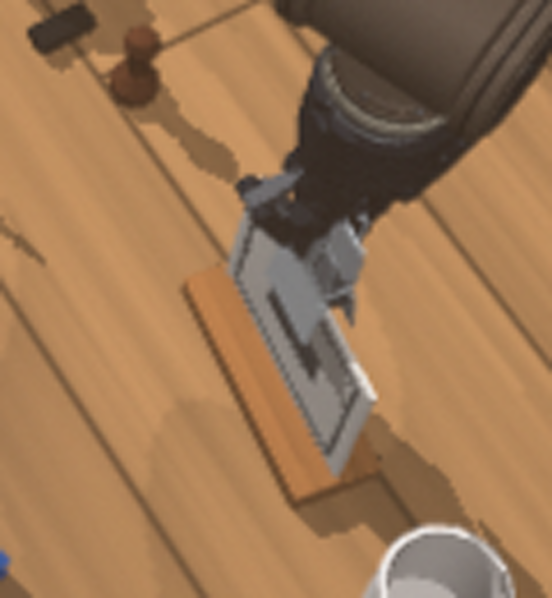

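```bash
python3 tgt.py; python3 -c "
from plant import workorder
print(workorder.sign_off())"; python3 tgt.py
```

```text
t 11.4 tcp [0.4803 0.2782 0.1952] yaw -7.99 tilt [ 0.003 -0.018 -1.   ] tip [0.4771 0.281  0.1221] shift cm [-0.05  0.02  0.01] open 0.22 F [-0.4  0.6 -0.3]
the job is handed in; nothing more can be done
None
the job is handed in; nothing more can be done
```

The clip is off the lath and held wide open from above, jaws straddling the middle of the larger card's top edge. I handed the job in at 11.4 s with the gripper still holding it at 32 N.

Last checks before hand-in:
- **Position:** the midpoint between the jaw tips was about 0.5 mm from the card's middle. That figure comes from the wrist camera only, because the top and scene cameras placed the card 1–4 mm differently. I used the wrist view because it saw clip and card together.
- **Depth:** the tips were about 18 mm below the card's top edge.
- **Clearance:** in the wrist view the jaws stood about 12 mm clear on each side of the card. The wrist force read about 1 N, with no sign of contact.
- **Opening:** the fingers stopped at about 18.7 mm, a little under the 20 mm given for fully open. The jaw tips still looked about 27–29 mm apart, so I took the clip to be on its stop.

**Problems on the way:** the tool tilted up to about 4° and the arm drifted about 11 mm upward while the fingers closed. The clip was still held firmly, and the tilt was down to about 1° at the end. I saw no other object moved.

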